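# Ready the spring-jaw holder for the next LED panel

### The job

Get the panel holder ready for the next LED panel: take the support pin with the red grip out of its storage block, push it fully down into the socket in the middle of the holder and let go of it. Then pull the spring-loaded jaw out by its bow handle until its red pointer is in line with the yellow index on the scale, and finish while still holding the jaw there, because it springs shut if let go and I want to lay the panel in. Leave the pin with the black grip in its block, and do not disturb the screwdriver and the tape.

Things in the scene. Friction and masses are not known exactly. Their poses are not given: they have to be found in the camera images.
- holder: fixed panel holder: grey base plate 200 x 390 x 8 mm on the bench, origin under its centre; its long axis is its own y (roughly to the robot's left) and its front with the scale is its own -x side. At its -y end a fixed aluminium jaw, top at 98 mm; two steel spring barrels lie along y at x = +-55 mm, tops at 36 mm. The sliding jaw moves along the holder's +y
- jaw (a joint): how far the sliding jaw is pulled out, m: 0 = shut (where its spring keeps it), stop at 0.09; the spring pulls back with about 6 N when shut and 15 N at full travel
- jaw_handle (a point): middle of the bar of the white bow handle on the sliding jaw; round bar 10 mm thick along the holder's x, straight for 86 mm, its middle 85 mm above the bench, 35 mm clear of the carriage below it (top at 45 mm) and 53 mm behind (+y of) the jaw plate, whose top is at 98 mm; moves with the jaw
- jaw_pointer (a point): tip of the red pointer on the front of the sliding jaw, 33.5 mm above the bench; moves with the jaw
- index_mark (a point): tip of the yellow index clamped on the scale bar at the front of the holder, 33.5 mm above the bench; its axes are those of the holder, and the pointer is in line when both have the same y in the holder's frame. It lies 44 to 80 mm beyond the pointer of the shut jaw and is clamped fast
- socket_mouth (a point): centre of the mouth of the round hole in the socket, an aluminium block 34 x 34 mm clamped on the holder's centre track, its top 52 mm above the bench; z up; hole 9.6 mm wide with a 2 mm chamfer, 37.5 mm deep
- pin_red: loose support pin with a red grip, standing in the storage block; origin at the foot of the shank, z up along the pin; steel shank 8 mm thick and 36 mm long, then the red grip 14 mm thick and 32 mm long (from 36 to 68 mm above the origin), then a 4 mm rubber tip; about 60 g. The grip's lower edge rests on the rim of the hole when the pin is fully down
- pin_black: loose, shorter support pin with a black grip 14 mm thick and 22 mm long on the same shank; stands in the other hole of the storage block; stays there
- pin_block: fixed grey plastic storage block 110 x 44 x 42 mm (its own x, y, z), origin under its centre; two holes in its top, 28 mm either side of the centre along its x, the red and the black pin stand in them in either order, grips resting on the top at 42 mm
- tape_yellow: loose roll of yellow tape, 88 x 90 x 18 mm, origin under its centre; bystander
- driver_red: loose small screwdriver with a red handle, 153 mm long, 16 mm thick, origin under its middle; bystander

How it is judged (in metres and radians):
On the way, in this order (a step that is already met when the one before it is completed fails the run):
1. the red pin is fully down in the holder's socket, and let go (z of pin_red in the frame of socket_mouth below -0.033 m and horizontal distance between pin_red and socket_mouth below 0.004 m and angle between the z axis of pin_red and the z axis of socket_mouth, either way round below 0.12 rad and contact force between the fingers and pin_red below 0.3 N), for 0.2 s.
2. the jaw is pulled out by the robot so that its pointer is in line with the index, within 4 mm (y of jaw_pointer in the frame of index_mark between -0.004 and 0.004 m and contact force between the fingers and jaw above 4 N), for 0.3 s.
At the end, for the whole second after the job is handed in: The red pin stands in the holder's socket, its foot at least 33 mm below the mouth, within 4 mm of its axis and within 0.12 rad of upright, not touched by the fingers; the fingers hold the jaw (more than 4 N) at rest with its pointer within 4 mm of the index, through the last second (all of step 1 and all of step 2 and velocity of joint jaw between -0.01 and 0.01 m/s); the arm keeps its last pose, push and grip.
It fails at once if the black pin is disturbed (moved more than 15 mm) (distance of pin_black from where it was at the start of the episode above 0.015 m).
It fails at once if the screwdriver or the yellow tape is pushed more than 30 mm (distance of any of tape_yellow, driver_red from where it was at the start of the episode above 0.03 m).
It also fails if it takes over 54 s, if anything falls off the work surface, if the arm or the gripper's body presses on something with over 40 N, if the wrist force passes 120 N, or if a joint passes its speed limit or range.

### The arm

A 6-joint arm with a two-finger parallel gripper is mounted at the origin on a cart in front of the work surface, level with it; the furniture and walls round the work are solid. World frame = base frame: x ahead of the robot, y to its left, z up, the work surface at z = 0. Lengths are in mm, angles in rad, forces in N, time in s.
With the tool pointing down it reaches from about 400 to 925 mm from the base axis. Payload 12.5 kg.
Tool frame: the origin (TCP) lies at the very end of the fingers, on their centre line; the grasp point (between the pads) lies 19 mm behind it; z points along the fingers, y is the line along which they close (so a half turn about z gives the same grasp; the last joint's range is limited). The gripper opens to 95 mm and grips with 3 to 60 N. Pads are 20 mm wide; open, the fingers measure 119 mm over their backs; the gripper's body (75 mm by 180 mm) begins 59 mm behind the grasp point.
Start: joints at [-1.235, 0.491, 1.559, -0, 1.092, -0.106], TCP at [267.254, -564.998, 214.661] pointing down, gripper open.
Joint ranges: [-3.1, 3.1], [-0.84, 2.19], [0.05, 2.79], [-1.13, 4.28], [0.06, 2.93], [-2.69, 2.69]. Speed limits (rad/s): [2.22, 2.22, 2.79, 3.14, 3.14, 3.14].

### API

Orientations are given as [roll, pitch, yaw] about the fixed x, y, z axes, in that order (R = Rz(yaw) Ry(pitch) Rx(roll)).
In Python, from cell import env, cams, sensors, job_done gives the robot as it stands (env), with the cameras (cams), the job as plain functions and the readings (sensors).
- The arm moves only by the shell command python3 steer.py 'ROWS'. ROWS is 1 to 5 rows, one to a line, with the numbers parted by commas; each row has 5 numbers: dx, dy, dz in mm, then a turn about the tool's z in rad, then the opening from 0.0 (shut) to 1.0 (fully open); each row is the pose to reach, as a shift and turn from the pose commanded when the command began, along the tool's axes at that moment; what a row does not reach only later rows make up. A row lasts 1/12 s, in which the tool goes at most 41.7 mm and 0.125 rad, less where a joint would pass 70% of its speed; a pose out of reach is approached as far as the arm can. The fingers move at their own pace and stop on an object; the grip force is fixed at half the most. Time passes only in rows, so rows that do not move let the fingers close. It prints the time, the measured TCP pose, the force, the opening and the grip force at its end. Input that does not fit is refused with a message, and nothing moves.
- sensors.state(): the state, without advancing time (a new reading comes with each control period).
- cams.read_camera(name): name is "side" or "top"; returns (picture, depth): 400x640x3 uint8, red, green, blue; 400x640 float32, mm along the optical axis (not along the pixel's ray), 0 where there is no reading.
- cams.camera_info(name): a dict with "vertical_fov" (degrees; the focal length in pixels is half the picture's height over the tangent of half this angle, whatever the lens; pixels are square), "cx", "cy" (the principal point, pixels), "origin" and "attitude" of the camera in the world. Camera axes: x right, y down, z forward; pixel columns grow to the right and rows downward; lengths in mm; the calibration is good to about 2 mm. A picture is of the moment at which its call begins. camera_info takes no time and is no camera call.
- job_done(): hands the job in; it is judged then, once.
The state is a dict: "t": time; "joints": joint angles; "qvel": joint speeds; "tau": joint torques, N m; "eef_pos": TCP position; "tcp_rot": TCP orientation; "ft_force": force on the tool from outside, world axes, zero at the start; "moment": the same for the moment, N m; "opening": opening from 0.0 (shut) to 1.0 (fully open); "grip_force": force on a finger pad.
Only numpy, scipy, OpenCV 4.12 (cv2) and the standard library are available. Lean on these libraries where they do the work, as an engineer would, in place of code of your own. Each camera call takes 0.05 s, during which the arm holds its last target. There are 200 camera calls.

## Working session

There is one attempt and no reset: what is moved stays moved. The work goes in short steps, Python scripts to look and compute and a shell command to move; the robot and the scene stay as the last step left them, time stands still between calls to the robot, and variables do not carry over. Pictures are saved under pics/ and viewed, at most 12 in all, crops included, and the job is handed in when it is done.

```bash
ls; mkdir -p pics
cat > h.py <<'E'
import numpy as np, cv2
from cell import env, cams, sensors, job_done
from scipy.spatial.transform import Rotation as R
def cam(n):
    i=cams.camera_info(n); return i
def K(n):
    i=cam(n); f=200/np.tan(np.radians(i["vertical_fov"])/2); return f,i["cx"],i["cy"],np.array(i["origin"],float),i["attitude"]
def rot(a):
    a=np.array(a,float); return a if a.shape==(3,3) else R.from_euler('xyz',a).as_matrix()
def ray(n,u,v):
    f,cx,cy,o,a=K(n); return o, rot(a)@np.array([(u-cx)/f,(v-cy)/f,1])
def onz(n,u,v,z):
    o,d=ray(n,u,v); return o+d*(z-o[2])/d[2]
def tri(u1,v1,u2,v2,a="side",b="top"):
    o1,d1=ray(a,u1,v1);o2,d2=ray(b,u2,v2)
    s=np.linalg.lstsq(np.c_[d1,-d2],o2-o1,rcond=None)[0]
    p,q=o1+s[0]*d1,o2+s[1]*d2
    return (p+q)/2,np.linalg.norm(p-q)
def proj(n,p):
    f,cx,cy,o,a=K(n); c=rot(a).T@(np.array(p,float)-o); return np.array([cx+f*c[0]/c[2],cy+f*c[1]/c[2]])
E
python3 - <<'E'
from h import *
for n in("side","top"):
    print(cams.camera_info(n))
    p,d=cams.read_camera(n); cv2.imwrite(f"pics/{n}0.png",p[:,:,::-1]); np.save(f"{n}0.npy",d); print((d>0).mean())
print(sensors.state())
E
```

```text
cell.py
pics
steer.py
{'vertical_fov': 48.35429699141678, 'cx': 320.035716305379, 'cy': 205.2655317545765, 'origin': array([ 222.03149744, 1180.34029795,  598.21492592]), 'attitude': array([-1.99284312, -0.01858584, -2.88275181])}
0.99584375
{'vertical_fov': 52.242833516039546, 'cx': 311.8278797724348, 'cy': 203.94121792675202, 'origin': array([ 423.51056592,   64.60275262, 1063.25259708]), 'attitude': array([-3.03721528,  0.01094314, -1.5949874 ])}
0.995859375
{'t': 0.1, 'joints': array([-1.23457523e+00,  4.91454389e-01,  1.55939758e+00, -1.52676126e-05,
        1.09167880e+00, -1.05617500e-01]), 'qvel': array([ 1.05298732e-03, -3.53571999e-05,  1.13843745e-03,  7.29516115e-04,
       -3.76531207e-04,  1.51584892e-03]), 'tau': array([ 3.18553924e-03, -6.13623333e+01, -2.58604252e+01,  6.94188173e-02,
        4.70467249e-02, -8.26628639e-05]), 'eef_pos': array([ 267.18744609, -564.77207315,  214.14494403]), 'tcp_rot': array([-3.14065833e+00, -8.54313020e-05,  4.41845597e-01]), 'ft_force': array([ 0.04988382, -0.79824822, -0.42518268]), 'moment': array([0.0265109 , 0.02598515, 0.02579095]), 'grip_force': 0.0, 'opening': 0.9985006996956288}
```

View pics/side0.png

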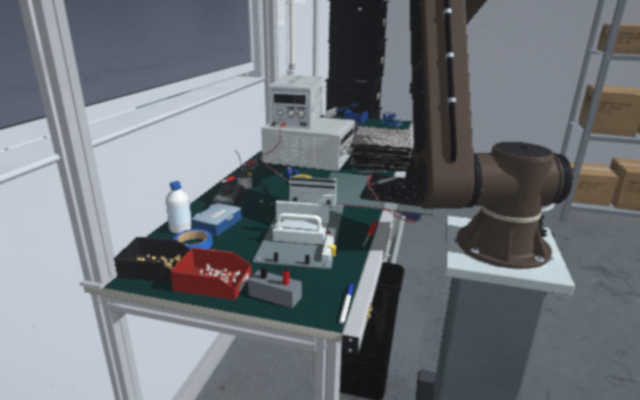

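View pics/top0.png

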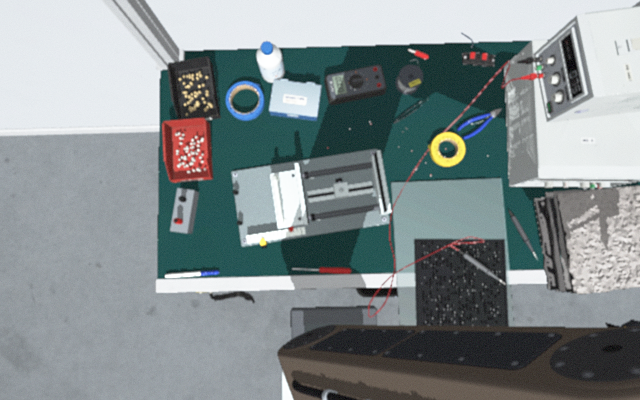

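The side view shows the block with the red pin (286,278), black pin (264,272), the bow handle (300,222) and the yellow index (333,250). The top view shows the block at (183,210), the holder at (310,195), the index at (262,242) and the driver at (325,270). Next I'll zoom in.

Run:
```python
from h import *
t=cv2.imread("pics/top0.png");s=cv2.imread("pics/side0.png")
a=cv2.resize(t[140:280,160:400],None,fx=3.33,fy=3.33,interpolation=cv2.INTER_CUBIC)
cv2.imwrite("pics/topz.png",a)
b=cv2.resize(s[160:310,230:400],None,fx=4,fy=4,interpolation=cv2.INTER_CUBIC)
cv2.imwrite("pics/sidez.png",b)
```

```text
(no output)
```

View pics/topz.png

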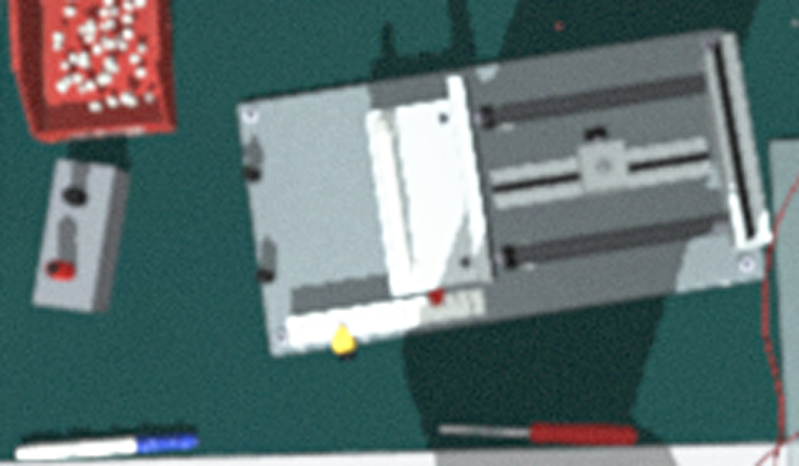

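View pics/sidez.png

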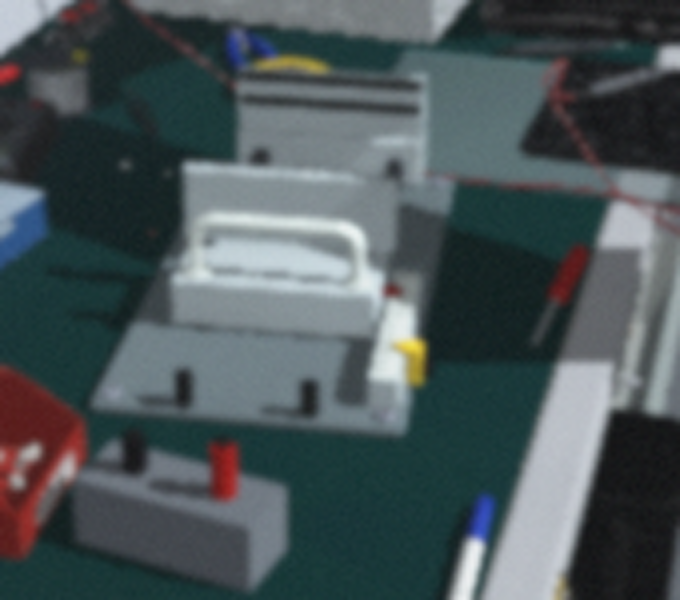

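The zooms show the red pin at top (178,220), the black pin at (183,198), the socket at (341,189), the yellow index at (263,241), the red pointer at (291,229) and the handle bar from (274,175) to (281,228). Now the measurements.

```bash
cat >> h.py <<'E'
def avg(n,k=4):
    L=[cams.read_camera(n) for _ in range(k)]
    return np.mean([l[0].astype(np.float32) for l in L],0), np.median([l[1] for l in L],0)
def depthpts(n,d):
    f,cx,cy,o,a=K(n); v,u=np.mgrid[:400,:640]; c=np.stack([(u-cx)/f*d,(v-cy)/f*d,d],-1); return c@rot(a).T+o
def cen(m,box):
    u0,v0,u1,v1=box; w=np.zeros(m.shape); w[v0:v1,u0:u1]=m[v0:v1,u0:u1]
    v,u=np.nonzero(w); ww=w[v,u]; return (u*ww).sum()/ww.sum(),(v*ww).sum()/ww.sum(),len(u),(u.min(),u.max(),v.min(),v.max())
def redm(p): return np.clip(p[...,0]-np.maximum(p[...,1],p[...,2])-50,0,None)
def yelm(p): return np.clip(np.minimum(p[...,0],p[...,1])-p[...,2]-50,0,None)
E
python3 - <<'E'
from h import *
D={}
for n in("side","top"):
    p,d=avg(n); np.savez(n+"A.npz",p=p,d=d); D[n]=(p,depthpts(n,d))
boxes={"pinred":("r",(276,262,298,292),(165,210,192,230)),"pointer":("r",(322,225,336,240),(284,222,300,238)),"yellow":("y",(324,240,342,262),(254,232,274,252))}
for k,(c,bs,bt) in boxes.items():
    m=redm if c=="r" else yelm
    a=cen(m(D["side"][0]),bs);b=cen(m(D["top"][0]),bt)
    print(k,a,b,tri(*a[:2],*b[:2]))
    for n,bx in(("side",bs),("top",bt)):
        mm=m(D[n][0])>10; q=np.zeros_like(mm);q[bx[1]:bx[3],bx[0]:bx[2]]=1
        pts=D[n][1][mm&q]; print(n,np.median(pts,0).round(1),pts.min(0).round(1),pts.max(0).round(1))
P=D["top"][1]
for nm,(u,v) in dict(bench=(330,240),base=(250,190),socket=(341,189),sockcorner=(337,184),jawtop=(300,190),fixed=(378,175),block=(180,212),handle=(277,200)).items():
    print(nm,P[v-1:v+2,u-1:u+2].reshape(-1,3).mean(0).round(1), P[v-1:v+2,u-1:u+2,2].std().round(1))
# big crops for subpixel corners
p=D["top"][0].astype(np.uint8)[:,:,::-1]
c1=cv2.resize(p[160:245,230:320],None,fx=6,fy=6,interpolation=cv2.INTER_CUBIC)[:510,:540]
c2=cv2.resize(p[172:206,322:362],None,fx=6.5,fy=15,interpolation=cv2.INTER_CUBIC)
c2=cv2.resize(p[172:212,320:362],None,fx=6,fy=6,interpolation=cv2.INTER_CUBIC)
o=np.zeros((510,792,3),np.uint8);o[:,:540]=c1;o[:240,540:]=c2
c3=cv2.resize(p[186:236,165:200],None,fx=5.4,fy=5.4,interpolation=cv2.INTER_CUBIC);o[240:510,540:540+c3.shape[1]]=c3
cv2.imwrite("pics/z2.png",o)
E
```

```text
pinred (np.float64(286.14952802606297), np.float64(277.53003090802775), 79, (np.int64(283), np.int64(289), np.int64(271), np.int64(284))) (np.float64(178.66846493379109), np.float64(221.42618930848454), 28, (np.int64(175), np.int64(181), np.int64(219), np.int64(223))) (array([493.71626143, 404.16243247,  56.48241984]), np.float64(0.5884235680064451))
side [491.6 410.1  60.3] [487.8 405.2  42.2] [498.6 413.   76. ]
top [493.8 401.3  65.4] [489.4 399.2  42.3] [499.7 407.3  75.5]h.py:28: RuntimeWarning: invalid value encountered in scalar divide
  v,u=np.nonzero(w); ww=w[v,u]; return (u*ww).sum()/ww.sum(),(v*ww).sum()/ww.sum(),len(u),(u.min(),u.max(),v.min(),v.max())
Traceback (most recent call last):
  File "h.py", line 28, in cen
    v,u=np.nonzero(w); ww=w[v,u]; return (u*ww).sum()/ww.sum(),(v*ww).sum()/ww.sum(),len(u),(u.min(),u.max(),v.min(),v.max())
                                                                                             ~~~~~^^
ValueError: zero-size array to reduction operation minimum which has no identity
```

```bash
sed -i 's/-50,0,None/-25,0,None/' h.py
python3 - <<'E'
from h import *
D={}
for n in("side","top"):
    z=np.load(n+"A.npz"); D[n]=(z["p"],depthpts(n,z["d"]))
boxes={"pinred":("r",(276,262,298,292),(165,210,192,230)),"pointer":("r",(322,225,336,240),(284,222,300,238)),"yellow":("y",(324,240,342,262),(254,232,274,252))}
for k,(c,bs,bt) in boxes.items():
  try:
    m=redm if c=="r" else yelm
    a=cen(m(D["side"][0]),bs);b=cen(m(D["top"][0]),bt)
    print(k,*[[float(round(x,1)) for x in q[:3]]+[int(x) for x in q[3]] for q in(a,b)],tri(*a[:2],*b[:2]))
    for n,bx in(("side",bs),("top",bt)):
        mm=m(D[n][0])>10; q=np.zeros_like(mm);q[bx[1]:bx[3],bx[0]:bx[2]]=1
        pts=D[n][1][mm&q]; print(n,np.median(pts,0).round(1),pts.min(0).round(1),pts.max(0).round(1))
  except Exception as e: print(k,e)
P=D["top"][1]
for nm,(u,v) in dict(bench=(330,240),base=(250,190),socket=(341,189),sockcorner=(337,184),jawtop=(300,190),fixed=(378,175),block=(180,212),handle=(277,200)).items():
    print(nm,P[v-1:v+2,u-1:u+2].reshape(-1,3).mean(0).round(1), P[v-1:v+2,u-1:u+2,2].std().round(1))
p=np.clip(D["top"][0],0,255).astype(np.uint8)[:,:,::-1]
c1=cv2.resize(p[160:245,230:320],None,fx=6,fy=6,interpolation=cv2.INTER_CUBIC)[:510,:540]
c2=cv2.resize(p[172:212,320:362],None,fx=6,fy=6,interpolation=cv2.INTER_CUBIC)
o=np.zeros((510,792,3),np.uint8);o[:,:540]=c1;o[:240,540:]=c2
c3=cv2.resize(p[186:236,165:200],None,fx=5.4,fy=5.4,interpolation=cv2.INTER_CUBIC);o[240:510,540:540+c3.shape[1]]=c3
cv2.imwrite("pics/z2.png",o)
E
```

```text
pinred [286.0, 277.5, 98.0, 282, 289, 271, 285] [178.6, 221.3, 46.0, 174, 182, 218, 224] (array([493.97637342, 404.25126493,  56.6968148 ]), np.float64(0.6296392311477816))
side [491.7 409.4  59.8] [486.4 401.5  42.2] [500. 413.  76.]
top [493.7 402.2  60.8] [488.5 399.2  41.2] [502.2 418.2  78.4]
pointer [327.5, 232.3, 7.0, 326, 329, 232, 233] [290.7, 228.6, 24.0, 288, 293, 226, 231] (array([469.52779573, 128.02759169,  32.62956351]), np.float64(1.876889018121161))
side [469.3 125.6  32.2] [467.7 124.8  31.6] [470.9 126.5  32.9]
top [469.4 128.5  34.6] [464.3 124.7  30.2] [474.4 132.5  36.5]
yellow [333.0, 248.7, 79.0, 328, 336, 244, 256] [262.6, 242.1, 52.0, 259, 266, 237, 246] (array([437.18036528, 200.26555791,  26.11591005]), np.float64(2.5347822044212283))
side [436.7 203.4  26.8] [429.5 137.3  -2.4] [449.2 208.   34.2]
top [438.4 200.7  33.7] [428.5 193.2   1.9] [451.  212.9  37.7]
bench [439.9  28.7  -0. ] 1.0
base [574.9 234.1   9.2] 1.0
socket [568.6  -2.2  29.2] 10.5
sockcorner [578.2   8.9  52.6] 1.2
jawtop [559.  100.1  98.3] 1.1
fixed [593.1 -89.6  83.1] 10.4
block [518.7 406.   42. ] 0.8
handle [537.4 156.3  89.9] 1.5
```

View pics/z2.png

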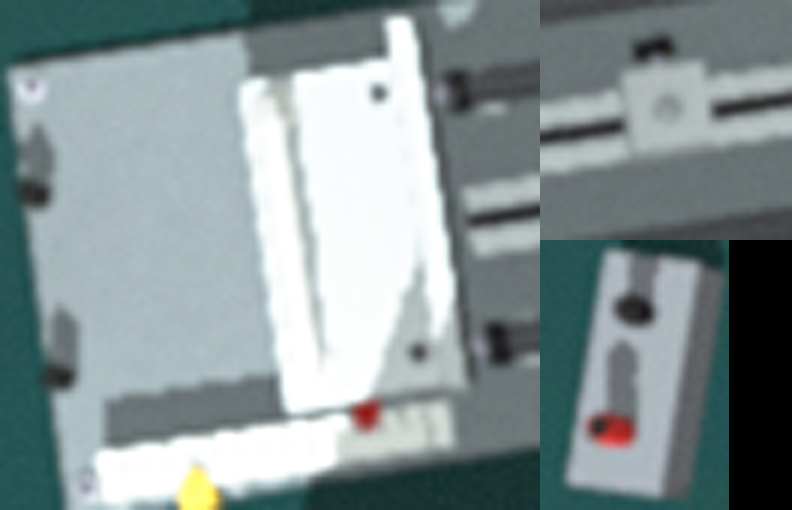

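The crop shows the hole at top pixel (340.9,189.6) and the red pin's rubber tip at (175.7,220.2). It also shows the jaw plate, the handle bar and the pointer. Depth matches the stated heights.

Run:
```python
from h import *
D={}
for n in("side","top"):
    z=np.load(n+"A.npz"); D[n]=(z["p"],depthpts(n,z["d"]))
P=D["top"][1].reshape(-1,3); S=D["side"][1].reshape(-1,3)
def sel(P,z0,z1,x0,x1,y0,y1): return P[(P[:,2]>z0)&(P[:,2]<z1)&(P[:,0]>x0)&(P[:,0]<x1)&(P[:,1]>y0)&(P[:,1]<y1)]
def pca(q):
    c=q[:,:2].mean(0); w,v=np.linalg.eigh(np.cov((q[:,:2]-c).T)); d=v[:,1]; return c,np.degrees(np.arctan2(d[1],d[0]))%180,w
for nm,a in dict(jawplate=(94,102,440,680,60,130),fixed=(94,102,440,700,-150,-60),handle=(80,94,440,680,135,190),barrel1=(30,40,590,660,-80,60),barrel2=(30,40,470,540,-80,60),socket=(49,55.5,545,600,-30,30),block=(39,45,440,600,370,440),base=(4,12,400,720,-170,270)).items():
    for src in ("top","side"):
        q=sel(P if src=="top" else S,*a)
        if len(q)<15: continue
        r=cv2.minAreaRect(q[:,:2].astype(np.float32)); c,ang,w=pca(q)
        print(nm,src,len(q),"pca",c.round(1),ang.round(2),"z",q[:,2].mean().round(1),"rect",np.round(r[0],1),np.round(r[1],1),round(r[2],2))
print("hole",onz("top",340.9,189.6,52),"tip",onz("top",175.7,220.2,78))
print("side red axis z58",onz("side",286,277.5,58))
```

```text
jawplate top 336 pca [551.5  97.7] 7.55 z 98.1 rect [552.   97.8] [148.8  12.9] 7.57
jawplate side 124 pca [547.4  98.5] 7.4 z 96.2 rect [549.2  96.8] [148.3  16.7] 6.57
fixed top 350 pca [577.7 -97. ] 7.6 z 98.0 rect [577.8 -97.5] [148.9  13.7] 7.78
fixed side 97 pca [570.6 -98.2] 7.6 z 95.9 rect [574.5 -98.4] [147.4  15.2] 7.89
handle top 192 pca [543.4 156.4] 7.44 z 88.9 rect [544.5 156.7] [111.4   9.8] 7.52
handle side 141 pca [539.8 157.6] 7.64 z 85.5 rect [541.6 156.7] [109.    8.8] 7.26
barrel1 top 311 pca [620.3  -9. ] 98.91 z 33.2 rect [614.3 -13.2] [ 40. 143.] 12.2
barrel2 top 303 pca [511.4 -11.1] 97.55 z 33.2 rect [511.6 -10.8] [ 14.9 140.8] 7.3
socket top 176 pca [5.654e+02 3.000e-01] 41.93 z 52.4 rect [5.654e+02 3.000e-01] [33.9 33.8] 7.6
block top 685 pca [524. 401.] 171.5 z 42.5 rect [524.3 401.8] [ 45.2 109.8] 81.47
block side 523 pca [519.6 403.8] 172.15 z 40.9 rect [521.6 400.3] [ 45.7 110.5] 80.95
base top 7581 pca [546.9  57.4] 85.9 z 8.2 rect [555.9  49.1] [439.4 309.4] 89.64
base side 1977 pca [528.4 149.2] 77.88 z 6.8 rect [529.5  51.1] [261.8 437.3] 0.46
hole [ 5.63892479e+02 -4.39972111e-01  5.20000000e+01] tip [495.65677032 404.24709581  78.        ]
side red axis z58 [492.99991913 406.31059344  58.        ]
```

```bash
cat >> h.py <<'E'
def to(x,y,z):
    s=sensors.state(); return (rot(s["tcp_rot"]).T@(np.array([x,y,z])-s["eef_pos"])).round(1), s["tcp_rot"].round(4), s["eef_pos"].round(1)
E
python3 steer.py '30,-26,-6,0.1,0.5
60,-52,-12,0.2,0.5
90,-78,-18,0.31,0.5
120,-104,-24,0.31,0.5
150,-130,-30,0.31,0.5'
python3 steer.py '21,-34,0,0,0.5
42,-68,0,0,0.5
63,-102,0,0,0.5
84,-136,0,0,0.5
106,-170,0,0,0.5'
python3 -c "
from h import *; print(to(495.7,404.8,130))"
```

```text
t: 0.92
eef_pos: [347.6, -381.6, 245.0]
tcp_rot: [3.141, -0.0, 0.131]
ft_force: [0.4, -0.3, 0.8]
opening: 0.707
grip_force: 0.0
t: 1.33
eef_pos: [430.3, -199.1, 244.9]
tcp_rot: [3.141, -0.0, 0.131]
ft_force: [1.0, -0.1, 0.2]
opening: 0.499
grip_force: 0.0
(array([ 143.9, -590.2,  114.7]), array([ 3.1411e+00, -5.0000e-04,  1.3140e-01]), array([ 430.3, -199.1,  244.9]))
```

```bash
python3 steer.py '10,-40,0,0,0.5
20,-80,0,0,0.5
30,-120,0,0,0.5
40,-160,0,0,0.5
50,-200,0,0,0.5'
python3 steer.py '10,-40,0,0,0.5
20,-80,5,0,0.5
30,-120,10,0,0.5
40,-160,20,0,0.5
50,-195,30,0,0.5'
python3 steer.py '10,-39,10,0,0.5
20,-78,20,0,0.5
30,-117,40,0,0.5
40,-156,60,0,0.5
44,-195,85,0,0.5'
python3 - <<'E'
from h import *
print(to(495.7,404.8,46), sensors.state()["ft_force"])
for n in("side","top"):
    p,d=avg(n,2); np.savez(n+"B.npz",p=p,d=d)
    c=p[230:330,220:360] if n=="side" else p[180:260,130:242]
    cv2.imwrite(f"pics/B{n}.png",cv2.resize(c.clip(0,255).astype(np.uint8)[:,:,::-1],(560,400),interpolation=cv2.INTER_CUBIC))
a=cv2.imread("pics/Bside.png");b=cv2.imread("pics/Btop.png")
cv2.imwrite("pics/B.png",cv2.resize(np.hstack([a,b]),(800,286)))
E
```

```text
t: 1.75
eef_pos: [453.1, 5.9, 244.9]
tcp_rot: [3.141, -0.001, 0.132]
ft_force: [-0.4, -0.5, 0.6]
opening: 0.503
grip_force: 0.0
t: 2.17
eef_pos: [477.0, 206.4, 214.7]
tcp_rot: [-3.141, -0.001, 0.132]
ft_force: [1.5, -1.6, -0.1]
opening: 0.503
grip_force: 0.0
t: 2.58
eef_pos: [495.9, 395.6, 135.2]
tcp_rot: [-3.141, -0.002, 0.132]
ft_force: [0.6, -0.1, 0.8]
opening: 0.5
grip_force: 0.0
(array([ 0.8, -9.1, 89.2]), array([-3.1409e+00, -1.8000e-03,  1.3190e-01]), array([495.9, 395.6, 135.2])) [ 0.5508561  -0.14584258  0.80607928]
```

View pics/B.png

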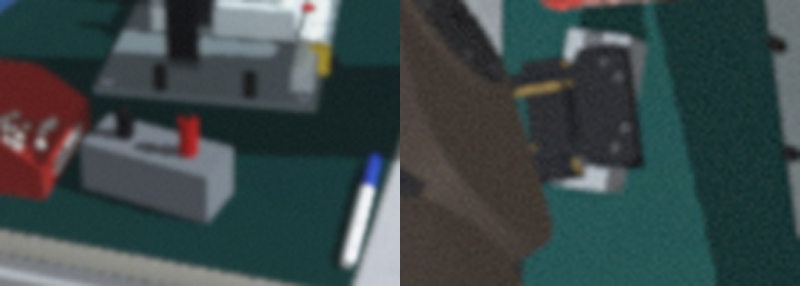

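The left half (side view) shows a finger coming down behind the red pin, which still stands in the block. Nothing is disturbed. I'll descend and grip.

```bash
python3 steer.py '1,-9,0,0,0.5
1,-9,30,0,0.5
1,-9,60,0,0.5
1,-9,80,0,0.5
1,-9,89,0,0.5'
python3 steer.py '0,0,0,0,0.5
0,0,0,0,0.3
0,0,0,0,0
0,0,0,0,0
0,0,0,0,0'
python3 steer.py '0,0,0,0,0
0,0,0,0,0
0,0,0,0,0'
```

```text
t: 3.2
eef_pos: [495.0, 401.3, 45.2]
tcp_rot: [3.141, 0.002, 0.13]
ft_force: [0.4, 0.8, -0.1]
opening: 0.5
grip_force: 0.0
t: 3.62
eef_pos: [495.6, 402.6, 47.9]
tcp_rot: [-3.141, -0.002, 0.132]
ft_force: [-0.3, -1.0, -0.5]
opening: 0.275
grip_force: 0.0
t: 3.87
eef_pos: [495.4, 403.5, 47.3]
tcp_rot: [-3.14, -0.002, 0.132]
ft_force: [-1.6, 5.3, 2.2]
opening: 0.141
grip_force: 29.9
```

```bash
python3 steer.py '0,0,-10,0,0
0,0,-25,0,0
0,0,-50,0,0
0,0,-90,0,0
0,0,-130,0,0'
python3 steer.py '0,0,0,0,0
0,0,0,0,0'
python3 - <<'E'
from h import *
print(to(565,0,175), sensors.state()["opening"], sensors.state()["grip_force"])
D={}
for n in("side","top"):
    p,d=avg(n,3); np.savez(n+"C.npz",p=p,d=d)
s=sensors.state()["eef_pos"]; z=np.load("sideC.npz"); p=z["p"]
u,v=proj("side",s); print(u,v)
u,v=int(u),int(v)
c=p[v-60:v+60,u-80:u+80]
cv2.imwrite("pics/C.png",cv2.resize(c.clip(0,255).astype(np.uint8)[:,:,::-1],None,fx=5,fy=5,interpolation=cv2.INTER_CUBIC)[:600,:800])
E
```

```text
t: 4.28
eef_pos: [494.5, 402.1, 177.3]
tcp_rot: [3.14, 0.002, 0.132]
ft_force: [0.7, 0.3, -0.8]
opening: 0.138
grip_force: 29.9
t: 4.45
eef_pos: [495.7, 402.8, 179.0]
tcp_rot: [-3.14, -0.004, 0.132]
ft_force: [-0.2, 0.2, -0.8]
opening: 0.144
grip_force: 29.9
(array([ 15.7, 408.4,   3.3]), array([-3.1397, -0.0041,  0.1319]), array([495.7, 402.8, 179. ])) 0.14365113071438892 29.896878004074097
285.11902672528765 228.43045075370094
```

View pics/C.png

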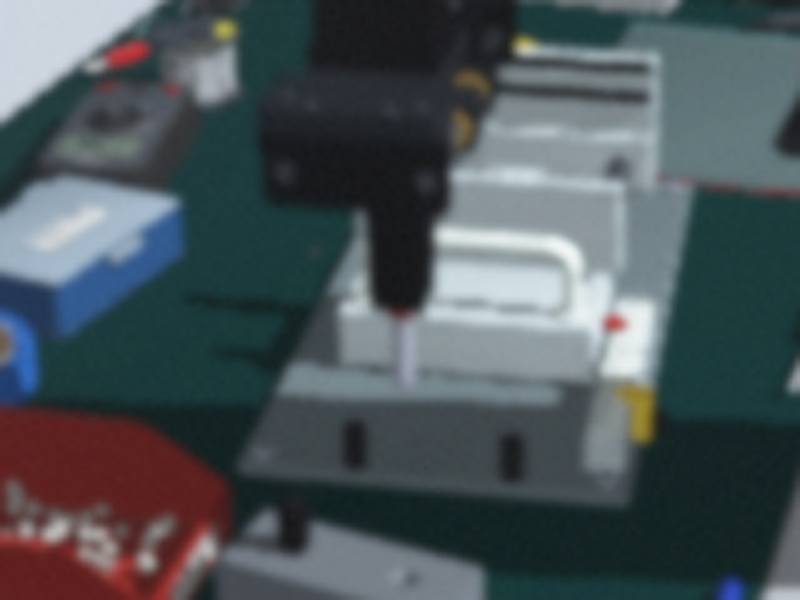

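The pin hangs upright in the fingers, its shank at side pixel (285.6,237.6), as expected. Moving over the socket.

```bash
python3 -c "
from h import *; print(proj('side',[495.7,402.8,159]),proj('side',[494.2,402.8,159]))"
python3 steer.py '2,40,0,0,0
4,80,0,0,0
6,120,0,0,0
8,160,0,0,0
9,204,0,0,0'
python3 steer.py '1,40,0,0,0
2,80,0,0,0
4,120,0,0,0
6,165,0,0,0
7,204,0,0,0'
python3 steer.py '0,0,0,0,0
0,0,20,0,0
0,0,40,0,0
0,0,60,0,0
0,0,60,0,0'
python3 - <<'E'
from h import *
print(to(565,0,105), sensors.state()["ft_force"])
p,d=avg("side",3);q,e=avg("top",3); np.savez("D.npz",p=p,d=d,q=q,e=e)
s=sensors.state()["eef_pos"]
for n,i in(("side",p),("top",q)):
    u,v=proj(n,s).astype(int); print(n,u,v,proj(n,s),proj(n,[565,0,52]))
    c=i[v-40:v+45,u-40:u+40]
    cv2.imwrite(f"pics/D{n}.png",cv2.resize(c.clip(0,255).astype(np.uint8)[:,:,::-1],(400,425),interpolation=cv2.INTER_CUBIC))
cv2.imwrite("pics/D.png",np.hstack([cv2.imread("pics/Dside.png"),cv2.imread("pics/Dtop.png")]))
E
```

```text
[284.70000949 235.43375645] [285.38260989 235.53201904]
t: 5.17
eef_pos: [530.4, 202.0, 175.8]
tcp_rot: [3.141, 0.001, 0.132]
ft_force: [1.4, 1.5, -0.6]
opening: 0.136
grip_force: 29.9
t: 5.58
eef_pos: [564.0, 1.0, 175.9]
tcp_rot: [-3.141, 0.001, 0.132]
ft_force: [0.9, 0.1, 0.3]
opening: 0.14
grip_force: 29.9
t: 6.0
eef_pos: [562.3, 3.2, 112.9]
tcp_rot: [-3.14, 0.006, 0.131]
ft_force: [-0.6, 0.1, -1.0]
opening: 0.138
grip_force: 29.9
(array([2.3, 3.5, 7.8]), array([-3.1401,  0.0061,  0.1315]), array([562.3,   3.2, 112.9])) [-0.56026664  0.05930772 -1.02715417]
side 306 183 [306.8922729  183.49274841] [306.92419357 203.39234982]
top 341 185 [341.04913029 185.42513293] [340.71000449 189.16576773]
```

View pics/D.png

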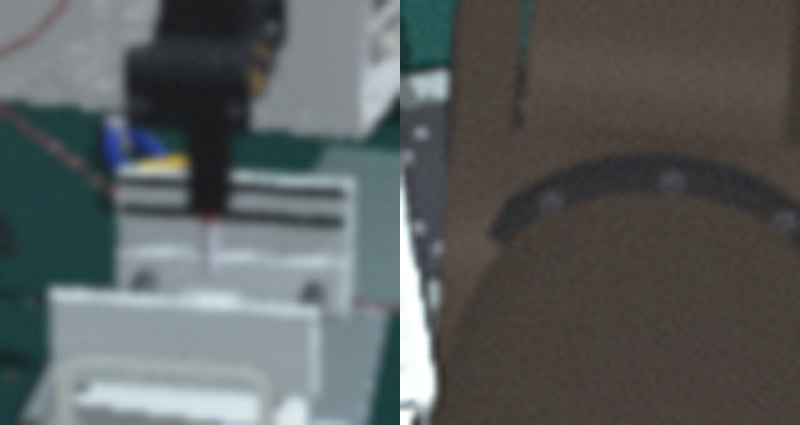

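The side view shows the pin at about (307.6,191), lined up with the socket to within about 1.5 mm. The top view is blocked by the arm. I'll average the pose before making a fine correction.

```bash
cat >> h.py <<'E'
def mean_state(k=8):
    L=[]
    for _ in range(k):
        cams.read_camera("side"); s=sensors.state(); L.append(np.r_[s["eef_pos"],s["tcp_rot"][2],s["ft_force"],s["opening"],s["grip_force"]])
    return np.mean(L,0).round(2),np.std(L,0).round(2)
def tom(x,y,z):
    m,sd=mean_state(); return m.tolist(),sd[:3],(R.from_euler('xyz',[np.pi,0,m[3]]).as_matrix().T@(np.array([x,y,z])-m[:3])).round(1)
E
python3 -c "
from h import *; print(tom(566,0,95))"
```

```text
([564.3, 3.04, 117.11, 0.13, -0.25, 0.08, -0.45, 0.14, 29.9], array([0.13, 0.04, 0.29]), array([ 1.3,  3.2, 22.1]))
```

```bash
python3 steer.py '1.3,3.2,8,0,0
1.3,3.2,16,0,0
1.3,3.2,20,0,0
1.3,3.2,20,0,0'
python3 -c "
from h import *; print(tom(566,0,86))"
python3 steer.py '0,0,2,0,0
0,0,4,0,0
0,0,7,0,0
0,0,10,0,0
0,0,10,0,0'
python3 -c "
from h import *; print(tom(566,0,58))"
```

```text
t: 7.03
eef_pos: [565.2, -0.0, 95.1]
tcp_rot: [-3.141, 0.002, 0.132]
ft_force: [0.5, 0.1, -1.0]
opening: 0.144
grip_force: 29.9
([565.84, 0.02, 96.51, 0.13, -0.12, -0.16, -0.62, 0.14, 29.9], array([0.17, 0.02, 0.39]), array([ 0.2,  0. , 10.5]))
t: 7.85
eef_pos: [565.0, -0.3, 85.6]
tcp_rot: [3.141, 0.002, 0.132]
ft_force: [-2.9, -5.1, -2.5]
opening: 0.137
grip_force: 30.0
([565.07, -0.33, 85.78, 0.13, -2.65, -4.5, -3.04, 0.14, 30.0], array([0.02, 0.02, 0.05]), array([ 1. , -0.2, 27.8]))
```

```bash
python3 steer.py '-0.6,0.9,0,0,0
-0.6,0.9,4,0,0
-0.6,0.9,8,0,0
-0.6,0.9,12,0,0
-0.6,0.9,12,0,0'
python3 -c "
from h import *; print(tom(566,0,58))"
```

```text
t: 8.67
eef_pos: [564.9, -0.9, 73.6]
tcp_rot: [-3.141, 0.001, 0.132]
ft_force: [-2.6, -2.4, -1.2]
opening: 0.137
grip_force: 30.0
([565.1, -0.93, 74.3, 0.13, -3.52, -2.57, -2.51, 0.14, 29.98], array([0.06, 0.03, 0.23]), array([ 1. , -0.8, 16.3]))
```

```bash
python3 steer.py '-0.8,0.4,0,0,0
-0.8,0.4,4,0,0
-0.8,0.4,8,0,0
-0.8,0.4,12,0,0
-0.8,0.4,14,0,0'
python3 steer.py '0,0,1,0,0
0,0,2,0,0
0,0,3,0,0
0,0,4,0,0
0,0,4,0,0'
python3 -c "
from h import *; print(tom(566,0,58))"
```

```text
t: 9.48
eef_pos: [564.8, -1.4, 60.0]
tcp_rot: [3.142, -0.0, 0.132]
ft_force: [-0.9, -1.3, 1.3]
opening: 0.146
grip_force: 30.0
t: 9.9
eef_pos: [564.9, -1.5, 57.1]
tcp_rot: [3.141, -0.001, 0.132]
ft_force: [-2.9, -1.0, 5.5]
opening: 0.144
grip_force: 30.0
([564.84, -1.46, 57.15, 0.13, -2.56, -0.66, 6.05, 0.14, 29.99], array([0.01, 0.01, 0.01]), array([ 1.3, -1.3, -0.9]))
```

```bash
python3 steer.py '0,0,1.5,0,0
0,0,1.5,0,0
0,0,1.5,0,0'
python3 -c "
from h import *; print(tom(566,0,58))"
python3 steer.py '0,0,0,0,0.1
0,0,0,0,0.3
0,0,0,0,0.4
0,0,0,0,0.4
0,0,0,0,0.4'
python3 steer.py '0,0,-20,0,0.4
0,0,-50,0,0.4
0,0,-80,0,0.4
0,0,-110,0,0.4
0,0,-110,0,0.4'
```

```text
t: 10.55
eef_pos: [565.0, -1.4, 56.8]
tcp_rot: [3.141, -0.002, 0.132]
ft_force: [-6.2, 0.1, 20.4]
opening: 0.14
grip_force: 30.0
([565.07, -1.41, 56.82, 0.13, -6.45, 0.42, 19.87, 0.14, 30.01], array([0.02, 0.01, 0.01]), array([ 1.1, -1.3, -1.2]))
t: 11.37
eef_pos: [564.8, -1.5, 55.0]
tcp_rot: [3.141, -0.0, 0.132]
ft_force: [-0.1, -0.2, 0.1]
opening: 0.361
grip_force: 0.0
t: 11.78
eef_pos: [566.7, -1.6, 170.1]
tcp_rot: [3.14, -0.008, 0.132]
ft_force: [-0.4, -0.1, 0.8]
opening: 0.403
grip_force: 0.0
```

```bash
python3 steer.py '0,-40,0,0,0.4
-1,-80,0,0,0.4
-1,-120,5,0,0.4
-1.7,-159,15,0,0.4
-1.7,-159,20,0,0.4'
python3 - <<'E'
from h import *
print(tom(544,156.5,65))
p,d=avg("side",3);q,e=avg("top",3); np.savez("E.npz",p=p,d=d,q=q,e=e)
a=p[130:260,250:380];b=q[150:280,230:360]
cv2.imwrite("pics/E.png",np.hstack([cv2.resize(i.clip(0,255).astype(np.uint8)[:,:,::-1],(400,400),interpolation=cv2.INTER_CUBIC) for i in(a,b)]))
E
```

```text
t: 12.2
eef_pos: [540.5, 161.1, 144.0]
tcp_rot: [-3.141, 0.001, 0.136]
ft_force: [-0.6, -0.9, -0.2]
opening: 0.398
grip_force: 0.0
([542.0, 155.86, 144.66, 0.13, 0.04, -0.08, -0.36, 0.4, 0.0], array([0.64, 1.33, 0.75]), array([ 2.1, -0.4, 79.7]))
```

View pics/E.png

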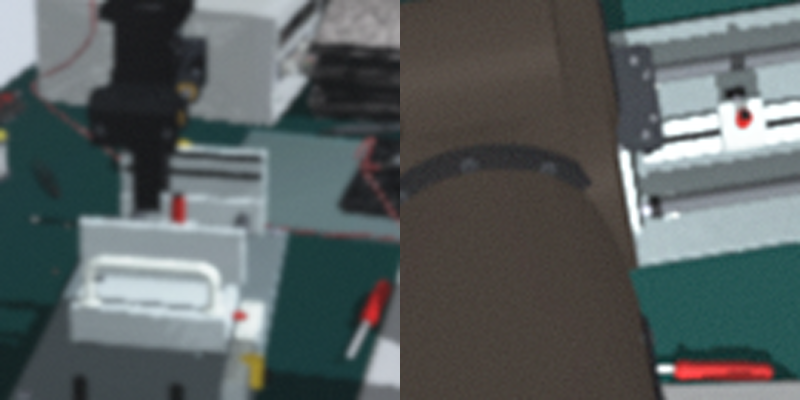

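The side view shows the pin in the socket at (308,197) and the handle, pointer and index in plain sight. The top view shows the pin over the socket at (341,188). I'll descend onto the handle, grip it and check the pin's height from depth.

```bash
python3 - <<'E'
from h import *
z=np.load("E.npz"); P=depthpts("top",z["e"]).reshape(-1,3)
q=P[(abs(P[:,0]-565)<14)&(abs(P[:,1])<14)&(P[:,2]>58)&(P[:,2]<110)]; print(len(q),q[:,:2].mean(0),np.percentile(q[:,2],[50,90,98]))
E
python3 steer.py '2,-0.4,20,0,0.4
2,-0.4,40,0,0.4
2,-0.4,60,0,0.4
2,-0.4,75,0,0.4
2,-0.4,80,0,0.4'
python3 steer.py '0,0,0,0,0.2
0,0,0,0,0
0,0,0,0,0
0,0,0,0,0
0,0,0,0,0'
python3 -c "
from h import *; print(tom(544,156.5,65))"
```

```text
35 [564.43318936   0.7399128 ] [85.20567563 89.07245195 89.56112357]
t: 13.32
eef_pos: [543.1, 156.4, 63.1]
tcp_rot: [3.141, 0.003, 0.132]
ft_force: [0.8, 0.2, 1.0]
opening: 0.402
grip_force: 0.0
t: 13.73
eef_pos: [544.4, 156.5, 65.9]
tcp_rot: [3.141, -0.001, 0.132]
ft_force: [1.2, -5.8, 2.9]
opening: 0.107
grip_force: 3.3
([544.43, 156.24, 65.89, 0.13, -0.1, -5.08, 6.62, 0.1, 30.0], array([0.01, 0.02, 0.01]), array([-0.4, -0.3,  0.9]))
```

```bash
python3 - <<'E'
from h import *
Y=np.array([-.132,.991])
a=onz("top",290.7,228.6,33.5);b=onz("top",262.4,237.1,33.5);c=onz("top",262.6,242.1,33.5)
print(a,b,c,(b-a)[:2]@Y,(c-a)[:2]@Y)
z=np.load("topA.npz");P=depthpts("top",z["d"]);m=yelm(z["p"])>15;m[:230]=0;m[252:]=0;m[:,:254]=0;m[:,274:]=0
q=P[m&(P[...,2]>29)]; print(len(q),q.mean(0), (q[:,:2]-a[:2])@Y, q[:,0].round(0))
E
python3 steer.py '0,-8,0,0,0
0,-18,0,0,0
0,-28,0,0,0
0,-36,0,0,0
0,-40,0,0,0'
python3 steer.py '0,-8,0,0,0
0,-16,0,0,0
0,-24,0,0,0
0,-30,0,0,0
0,-30,0,0,0'
python3 - <<'E'
from h import *
print(tom(544,156.5,65))
p,d=avg("side",3);q,e=avg("top",3); np.savez("F.npz",p=p,d=d,q=q,e=e)
a=p[210:275,290:355];b=q[150:280,230:360]
cv2.imwrite("pics/F.png",np.hstack([cv2.resize(i.clip(0,255).astype(np.uint8)[:,:,::-1],(400,400),interpolation=cv2.INTER_CUBIC) for i in(a,b)]))
E
```

```text
[470.41914564 128.08917855  33.5       ] [450.77668991 199.84742096  33.5       ] [438.21526536 199.48832377  33.5       ] 73.70522237944418 75.0074651086533
33 [440.1403874  200.07329761  34.5648065 ] [74.94902639 72.52877639 77.93307778 75.25580578 72.71195611 70.06969201
 80.73951754 77.90483122 75.56261985 72.99939395 70.66307472 80.91506357
 78.44583842 75.79970924 73.34659534 71.08061518 68.93069431 81.23356182
 78.80018593 76.18745554 73.66747967 71.19021398 69.01748772 81.66143842
 78.99341946 76.91754926 74.37773703 71.60333343 69.3524317  82.16028083
 79.11350104 77.02128726 74.85726554] [449. 448. 446. 446. 446. 446. 444. 444. 443. 443. 443. 441. 441. 441.
 441. 441. 441. 439. 439. 438. 438. 438. 438. 436. 436. 436. 436. 436.
 436. 434. 434. 433. 433.]
t: 14.55
eef_pos: [539.2, 196.0, 65.9]
tcp_rot: [3.14, -0.001, 0.132]
ft_force: [0.2, -11.7, 6.4]
opening: 0.097
grip_force: 30.0
t: 14.97
eef_pos: [535.3, 225.6, 65.9]
tcp_rot: [3.14, -0.001, 0.133]
ft_force: [1.6, -12.4, 7.5]
opening: 0.093
grip_force: 30.0
([535.38, 224.88, 65.87, 0.13, 1.23, -12.5, 6.87, 0.1, 30.0], array([0.02, 0.16, 0.01]), array([-0.3, 68.9,  0.9]))
```

View pics/F.png

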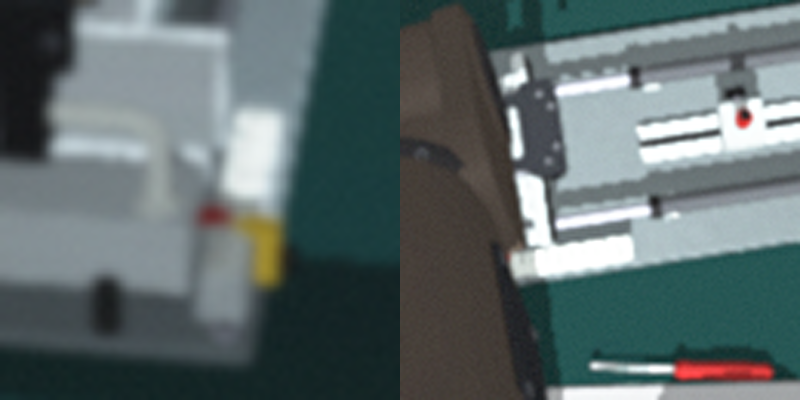

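The side crop shows the red pointer at about (324.6,244.8), just short of the yellow index at (329.5,247). About 5.5 mm remain.

```bash
python3 steer.py '0,-2,0,0,0
0,-4,0,0,0
0,-5.6,0,0,0
0,-5.6,0,0,0
0,-5.6,0,0,0'
python3 - <<'E'
from h import *
Y=np.array([-.132,.991])
m=mean_state()[0]; print(m, "disp",(m[:2]-[544.43,156.24])@Y)
p,d=avg("side",4); np.savez("G.npz",p=p,d=d)
P=depthpts("side",d)
r=redm(p);y=yelm(p)
a=cen(r,(318,236,332,252));b=cen(y,(322,238,342,262)); print(a[:2],a[2:],b[:2],b[2:])
pa=onz("side",a[0],a[1],33.5); print("pointer",pa)
# top face of yellow: depth points with z>31
for nm,mm,bx in(("red",r,(318,236,332,252)),("yel",y,(322,238,342,262))):
    k=np.zeros(mm.shape,bool);k[bx[1]:bx[3],bx[0]:bx[2]]=1
    q=P[k&(mm>15)]; print(nm,[(int(x),int(s),int(z)) for x,s,z in zip(q[:,0],q[:,:2]@Y,q[:,2])])
c=p[215:275,295:355]
cv2.imwrite("pics/G.png",cv2.resize(c.clip(0,255).astype(np.uint8)[:,:,::-1],(600,600),interpolation=cv2.INTER_CUBIC))
E
```

```text
t: 16.08
eef_pos: [534.7, 230.3, 65.9]
tcp_rot: [3.14, -0.001, 0.132]
ft_force: [1.6, -13.7, 6.9]
opening: 0.094
grip_force: 30.0
[ 5.3468e+02  2.3020e+02  6.5880e+01  1.3000e-01  1.5400e+00 -1.3060e+01
  7.0900e+00  1.0000e-01  3.0000e+01] disp 74.58135999999998
(np.float64(323.9787581699346), np.float64(245.73856209150327)) (12, (np.int64(322), np.int64(326), np.int64(245), np.int64(247))) (np.float64(332.5836542575952), np.float64(249.8433889602054)) (66, (np.int64(328), np.int64(335), np.int64(245), np.int64(256)))
pointer [459.01018165 204.6546129   33.5       ]
red [(462, 136, 32), (459, 138, 33), (461, 141, 32), (458, 143, 33), (456, 141, 32)]
yel [(445, 135, 33), (442, 135, 33), (440, 133, 32), (446, 139, 32), (444, 137, 31), (441, 138, 32), (438, 140, 33), (436, 138, 32), (434, 137, 32), (446, 142, 30), (442, 144, 32), (440, 145, 33), (437, 144, 33), (435, 143, 32), (432, 144, 33), (430, 142, 32), (442, 145, 30), (440, 145, 30), (437, 144, 30), (434, 148, 32), (432, 145, 31), (429, 145, 31), (439, 147, 28), (437, 145, 27), (434, 145, 28), (432, 143, 26), (429, 145, 28), (438, 152, 28), (437, 146, 25), (435, 144, 24), (432, 146, 25), (429, 145, 25), (438, 152, 25), (437, 144, 21), (434, 145, 21), (432, 143, 21), (429, 145, 22), (438, 151, 21), (437, 145, 19), (434, 146, 19), (432, 145, 19), (430, 143, 18), (439, 148, 17), (437, 146, 16), (434, 145, 16), (432, 144, 16), (429, 147, 17), (439, 147, 14), (437, 145, 13), (434, 147, 14), (431, 146, 14), (429, 145, 13), (436, 146, 10), (434, 145, 10), (431, 147, 11)]
```

View pics/G.png

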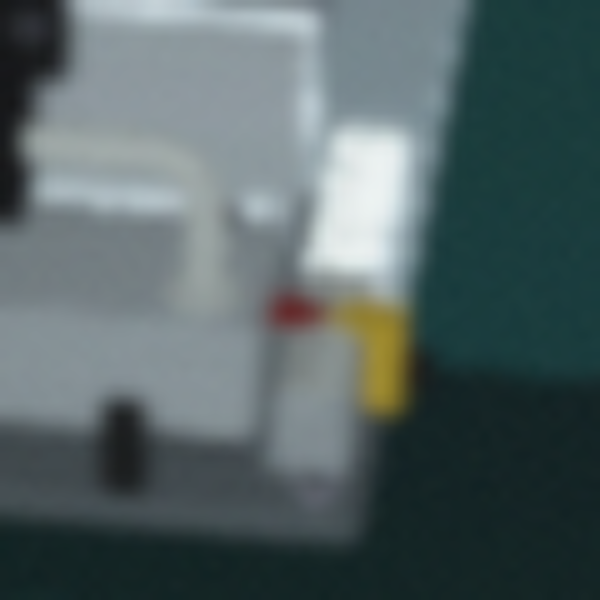

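The red tip (327.5,246.3) points straight at the yellow tip (329,246.2). Depth puts both at about 139–140 mm along the holder, and the 74.6 mm of travel agrees with the 75 mm measured. I'm handing in.

```bash
python3 -c "
from h import *; s=sensors.state(); print(s['t'],abs(s['qvel']).max(),s['grip_force']); print(job_done())"
```

```text
16.6833 0.0019519408151595758 30.000890493392944
the job is handed in; nothing more can be done
None
```

The red pin is fully down in the socket and let go, and the jaw is held 74.6 mm out with its pointer in line with the yellow index to about 1 mm by my measurement; I handed the job in at 16.7 s, but no verdict was returned.

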